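# Extractor on, then tip the glazed buttons into the orange corner

## Robot

A 7-joint arm with a two-finger parallel gripper is mounted at the origin on the work surface. World frame = base frame: x ahead of the robot, y to its left, z up, the work surface at z = 0. Lengths are in m, angles in rad, forces in N, time in s.
With the tool pointing down it reaches from about 0.425 to 0.95 m from the base axis. Payload 4.7 kg.
Tool frame: the origin (TCP) lies between the finger pads; the fingertips stand 25 mm ahead of it and the grasp point (between the pads) lies 6 mm ahead of it; z points along the fingers, y is the line along which they close (so a half turn about z gives the same grasp; the last joint's range is limited). The gripper opens to 85 mm and grips with 20 to 120 N. Pads are 22 mm wide; open, the fingers measure 114 mm over their backs; the gripper's body (76 mm by 85 mm) begins 54 mm behind the grasp point. The pads swing forward as they close: fully open they stand 13 mm farther back than shut.
Start: joints at [1.147, 0.469, -0.049, 1.532, 0.024, 1.141, -0.082], TCP at [0.26, -0.623, 0.256] pointing down, gripper open.
Joint ranges: [-2.59, 2.59], [-0.33, 1.99], [-1.39, 1.29], [0.1, 2.45], [-1.04, 4.18], [0.21, 1.99], [-2.66, 2.66]. Speed limits (rad/s): [2.57, 2.57, 3.14, 3.14, 3.14, 3.14, 3.14].

## Interface

Orientations are given as a 3x3 rotation matrix whose columns are the frame's x, y, z axes.
In Python, from rig import * gives the robot as it stands. Calls block until the motion is done:
- movep(position, orientation): joint-space move of the TCP to a pose.
- move_l(position, attitude=None, feed=0.15, until_force=None): straight line of the TCP; attitude=None keeps the orientation; feed is the mean speed in m/s. With until_force (N) it stops when the force on the tool has changed by that much, and returns True; else False.
- move_joints(angles): joint-space move.
- command_gripper(opening, newtons=None): finger opening in m; newtons is the grip in N (None keeps the last); returns when the fingers have stopped.
- sleep(seconds).
- inverse_kinematics(position, orientation): joint angles nearest the present ones, or None.
- sense(): the state.
- camera(name): name is "scene" or "top" or "wrist"; returns (picture, depth): 400x640x3 uint8, red, green, blue; 400x640 float32, m along the optical axis (not along the pixel's ray), 0 where there is no reading.
- camera_params(name): a dict with "K" (3x3 intrinsics, pixels), "position" and "rotation" of the camera in the world; the wrist camera has in their place "tool_from_camera" (4x4, takes a point from camera to tool coordinates, whose origin is the TCP and whose axes are the flange's). Camera axes: x right, y down, z forward; pixel columns grow to the right and rows downward; lengths in m; the calibration is good to about 2 mm. A picture is of the moment at which its call begins: read the wrist's pose just before it. camera_params takes no time and is no camera call.
A pose or a line that the arm cannot do raises Unreachable and nothing moves.
- finish_job(): hands the job in; it is judged then, once.
The state is a dict: "time_s": time; "joint_pos": joint angles; "qd": joint speeds; "joint_efforts": joint torques, N m; "position": TCP position; "tcp_rot": TCP orientation; "wrist_force": force on the tool from outside, world axes, zero at the start; "ft_torque": the same for the moment, N m; "finger_gap": finger opening in m; "gripper_force": force on a finger pad.
Only numpy, scipy, OpenCV 4.12 (cv2) and the standard library are available. Lean on these libraries where they do the work, as an engineer would, in place of code of your own. Each camera call takes 0.05 s, during which the arm holds its last target. There are 200 camera calls.

## Task

Switch the dust extractor on first: turn its selector knob clockwise to the green dot, until it clicks in, and let go of it. Then pick the tote of dusty glazed buttons up by its bar handle, at least 5 cm clear of the bench, tilt it about 30 degrees with the orange corner lowest so that all four buttons slide together into that corner, and finish still holding it in the air, tilted and still. Spill no buttons, and leave the other things on the bench where they stand.

Things in the scene. Friction and masses are not known exactly. Their poses are not given: they have to be found in the camera images.
- selector (a joint): dust extractor's detented selector, rad; grows clockwise seen from above, vertical axis. Clicks at 0 white dot (off), 0.6 yellow, 1.2 GREEN, 1.8 red (stop); starts at white, snaps to the nearest click; passing a click takes about 0.07 N m. At value v the pointer (white line) points along (-cos v, +sin v) in control_box's frame; the grip bar lies along that line
- selector_grip (a point): point on the selector's axis inside its grip bar, 7 mm below the bar's top and 37 mm above the control box's top; turns with the knob. The knob is black: a disc 44 mm across whose top is 14 mm above the box, with an upright grip bar 42 mm long, 14 mm wide, its top 44 mm above the box; a white line on one half of the bar's top is the pointer
- control_box: fixed grey control box, 130 x 130 x 50 mm, blue top, with the selector in the middle of its top. Origin: centre of its underside, on the bench; z up. Four dots 13 mm across lie on its top 46 mm from the selector axis: white straight towards its -x face, then clockwise yellow, green, red
- green_dot (a point): centre of the green dot on the control box's top
- tote: grey open tote, outside 200 (x) x 150 (y) x 60 (z) mm, walls and floor 4 mm, 0.25 to 0.46 kg, standing on the bench, with a bar handle over its middle. Origin: centre of its underside, z up. The corner at its -x, -y is painted orange outside, on the rim and on the floor
- tote_handle (a point): centre of the tote's wooden bar handle, at (0, 0, 86) mm in the tote's frame. The bar runs along the tote's y across its whole width, 160 mm long, 16 mm wide (x), 18 mm high (77 to 95 mm above the underside), on a 5 mm thick upright outside the wall at each end; open beneath
- tote_corner (a point): inner floor corner of the tote at the orange corner: (-96, -71, 4) mm in the tote's frame
- tote_foot (a point): outer bottom tip of the orange corner: (-100, -75, 0) mm in the tote's frame
- table: the wooden bench; its top is at z = 0
- button_green: loose slippery glazed ceramic button, dark green, disc 24 mm across, 10 mm thick, 15 g, lying on the tote's floor (friction on the tote about 0.1). Origin: centre of its underside
- button_blue: loose slippery glazed ceramic button, light blue, disc 24 mm across, 10 mm thick, 15 g, lying on the tote's floor (friction on the tote about 0.1). Origin: centre of its underside
- button_red: loose slippery glazed ceramic button, red, disc 24 mm across, 10 mm thick, 15 g, lying on the tote's floor (friction on the tote about 0.1). Origin: centre of its underside
- button_white: loose slippery glazed ceramic button, off-white, disc 24 mm across, 10 mm thick, 15 g, lying on the tote's floor (friction on the tote about 0.1). Origin: centre of its underside
- gourd_vase: bystander, loose: terracotta gourd vase, 88 mm across, 120 mm tall. Origin: centre of its underside
- pinch_vase: bystander, loose: small terracotta vase, 68 mm across, 85 mm tall. Origin: centre of its underside
- green_bowl: bystander, loose: dark green bowl, 100 mm across, 55 mm tall. Origin: centre of its underside
- blue_cup: bystander, loose: light blue cup, 72 mm across, 80 mm tall. Origin: centre of its underside
- glaze_jar: bystander, loose: white jar with yellow cap, 60 mm across, 85 mm tall. Origin: centre of its underside
- glaze_brush: bystander, loose: glaze brush with a wooden handle, 200 mm long, lying down
- clay_stamp: bystander, loose: small round wooden clay stamp, 28 mm across, 35 mm tall, standing among the task's things. Origin: centre of its underside

How it is judged:
On the way, in this order (a step that is already met when the one before it is completed fails the run):
1. the selector sits at the green dot, with the gripper off it (value of joint selector between 1.05 and 1.35 rad and contact force between the fingers and selector below 0.1 N), for 0.2 s.
2. the tote is lifted off the bench with its orange corner clear of it (height (world z) of each of tote_foot, tote above 0.03 m and contact force between tote and table below 0.3 N), for 0.2 s.
At the end, for the whole second after the job is handed in: Selector within 0.15 rad of 1.2; tote held by the fingers (over 2 N), touching neither bench nor box, orange corner's tip over 30 mm up, tilt 0.25 to 0.9 rad; each button's origin within 90 mm of the orange inner floor corner; tote and buttons slower than 30 mm/s (value of joint selector between 1.05 and 1.35 rad and angle between tote's own z axis and vertical between 0.25 and 0.9 rad and height (world z) of tote_foot above 0.03 m and contact force between the fingers and tote above 2 N and contact force between tote and table below 0.3 N and contact force between tote and control_box below 0.3 N and linear speed of each of tote, button_green, button_blue, button_red, button_white below 0.03 m/s and distance between each of button_green, button_blue, button_red, button_white and tote_corner below 0.09 m); the arm keeps its last pose, push and grip.
It fails at once if a button leaves the tote (over 150 mm from the tote's origin) (distance between any of button_green, button_blue, button_red, button_white and tote above 0.15 m).
It fails at once if a bystander is moved by more than 40 mm (distance of any of gourd_vase, pinch_vase, green_bowl, blue_cup, glaze_jar, glaze_brush, clay_stamp from where it was at the start of the episode above 0.04 m).
It also fails if it takes over 51 s, if anything falls off the work surface, if the arm or the gripper's body presses on something with over 40 N, if the wrist force passes 120 N, or if a joint passes its speed limit or range.

## Working session

There is one attempt and no reset: what is moved stays moved. The work goes in short steps, each a Python script; the robot and the scene stay as the last script left them, time stands still between calls to the robot, and variables do not carry over. Pictures are saved under pics/ and viewed, at most 10 in all, crops included, and the job is handed in when it is done.

```bash
mkdir -p pics; python3 - <<'E'
from rig import *
import cv2, numpy as np
for n in ("top","scene"):
    p,d=camera(n); cv2.imwrite(f"pics/{n}0.png",p[:,:,::-1]); np.savez(f"{n}0.npz",p=p,d=d)
    print(n,camera_params(n))
print(sense()["time_s"],sense()["tcp_rot"])
E
```

```text
top {'K': array([[437.68393702,   0.        , 315.25972239],
       [  0.        , 437.68393702, 201.16667879],
       [  0.        ,   0.        ,   1.        ]]), 'position': array([ 0.52661193, -0.00565267,  1.18554861]), 'rotation': array([[-0.01828554, -0.9986441 ,  0.04874018],
       [-0.99980809,  0.01860608,  0.006131  ],
       [-0.00702956, -0.04861872, -0.99879267]])}
scene {'K': array([[426.24706626,   0.        , 330.83112421],
       [  0.        , 426.24706626, 200.98476073],
       [  0.        ,   0.        ,   1.        ]]), 'position': array([ 1.22280879, -0.32645334,  1.00935378]), 'rotation': array([[ 0.44085073,  0.70754172, -0.55230005],
       [ 0.89754228, -0.35317124,  0.26398472],
       [-0.00827629, -0.6120905 , -0.79074441]])}
0.1 [[ 9.23065049e-01  3.84643218e-01 -7.14064227e-04]
 [ 3.84643877e-01 -9.23063715e-01  1.57035784e-03]
 [-5.50992832e-05 -1.72420287e-03 -9.99998512e-01]]
```

View pics/top0.png

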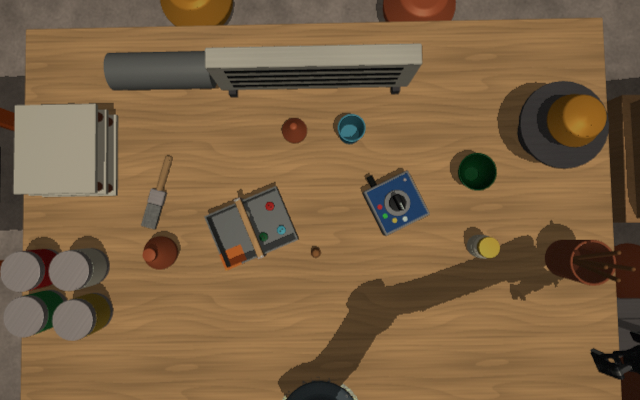

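View pics/scene0.png

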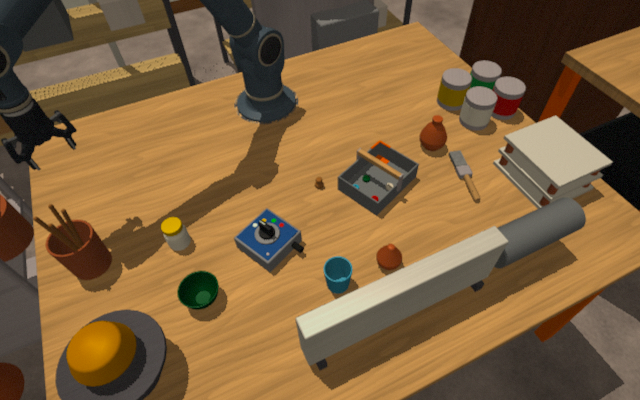

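The top view shows the control box at about (396,203) and the tote at about (252,226), with its orange corner at (233,257). The stamp is at (316,252), and the other bystanders are well clear. I'll measure by ray casting.

```bash
cat > h.py <<'E'
import numpy as np, cv2
def ray(cp,u,v,z):
    "pixel -> world point on plane z"
    d=cp["rotation"]@np.linalg.inv(cp["K"])@np.array([u,v,1.]); p=cp["position"]
    return p+d*(z-p[2])/d[2]
def blobs(p,hlo,hhi,smin,vmin,roi,amin=4):
    x0,y0,x1,y1=roi; h=cv2.cvtColor(p[y0:y1,x0:x1],cv2.COLOR_RGB2HSV)
    m=cv2.inRange(h,(hlo,smin,vmin),(hhi,255,255))
    n,_,s,c=cv2.connectedComponentsWithStats(m)
    return sorted([(int(s[i,4]),c[i]+[x0,y0]) for i in range(1,n) if s[i,4]>=amin],key=lambda t:-t[0])
E
python3 - <<'E'
from rig import *; from h import *
f=np.load("top0.npz"); p=f["p"]; cp=camera_params("top")
cv2.imwrite("pics/crop0.png",cv2.resize(p[160:280,200:440,::-1],None,fx=3.3,fy=3.3,interpolation=cv2.INTER_CUBIC))
R=(355,165,435,240)
for n,a,z in (("blue",(100,125,120,60),.05),("green",(45,85,120,80),.05),("yellow",(22,34,120,80),.05)):
    for s,c in blobs(p,*a,R)[:2]: print(n,s,c,ray(cp,*c,z))
h=cv2.cvtColor(p,cv2.COLOR_RGB2HSV)
m=np.zeros(p.shape[:2],np.uint8); m[165:240,355:435]=cv2.inRange(h,(100,120,60),(125,255,255))[165:240,355:435]
pts=cv2.findNonZero(m); r=cv2.minAreaRect(pts); print("box",r,[ray(cp,*q,.05).round(4) for q in cv2.boxPoints(r)],ray(cp,*r[0],.05))
for s,c in blobs(p,2,18,200,140,(200,180,305,275))[:3]: print("orange",s,c,ray(cp,*c,.004))
E
```

```text
blue 1261 [396.8001586  201.72482157] [ 0.5766361  -0.21014198  0.05      ]
green 23 [384.82608696 215.56521739] [ 0.54133065 -0.17818689  0.05      ]
yellow 18 [394.27777778 219.88888889] [ 0.52969554 -0.20233463  0.05      ]
box ((396.4000244140625, 202.30001831054688), (44.72135925292969, 44.27414321899414), 63.43495178222656) [array([ 0.6029, -0.1325,  0.05  ]), array([ 0.6525, -0.2367,  0.05  ]), array([ 0.5476, -0.2854,  0.05  ]), array([ 0.4983, -0.1816,  0.05  ])] [ 0.57516224 -0.20906477  0.05      ]
orange 11 [228.36363636 253.18181818] [0.44851127 0.23796564 0.004     ]
orange 11 [221.72727273 258.18181818] [0.43544184 0.25595399 0.004     ]
orange 5 [268.6 207.8] [0.5686727  0.12802362 0.004     ]
```

View pics/crop0.png

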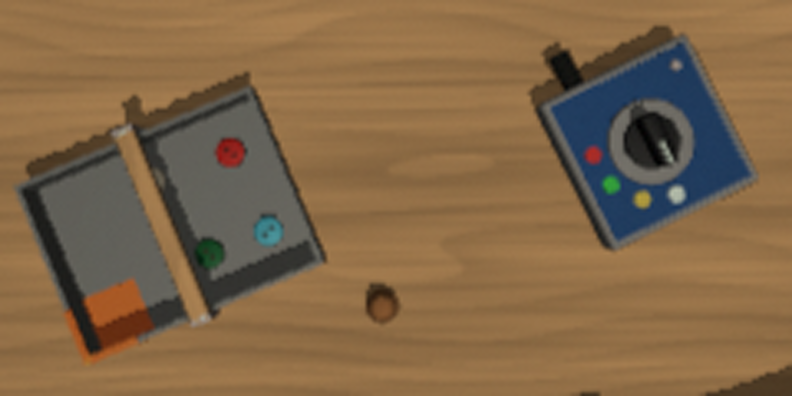

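The crop shows the white, yellow, green and red dots clockwise at (677,194), (643,200), (612,185) and (594,155). The bar handle runs from (124,132) to (203,320), and the orange corner is bottom left. The box yaw is about 0.44. Next I'll move above the knob and take one close look.

```bash
cat >> h.py <<'E'
def down(a): return np.array([[np.cos(a),np.sin(a),0],[np.sin(a),-np.cos(a),0],[0,0,-1.]])
def wristcp(cp,s):
    T=cp["tool_from_camera"]; R=s["tcp_rot"]
    return dict(K=cp["K"],position=s["position"]+R@T[:3,3],rotation=R@T[:3,:3])
E
python3 - <<'E'
from rig import *; from h import *
cp=camera_params("top")
a,b=[ray(cp,200+u/3.3,160+v/3.3,.095) for u,v in ((203,320),(124,132))]
print("handle",a,b,(a+b)/2,np.linalg.norm(b-a),np.arctan2(*(b-a)[1::-1]))
c=np.array([.5755,-.2092])
movep([*c,.25],down(.44))
s=sense(); p,d=camera("wrist"); w=wristcp(camera_params("wrist"),s)
cv2.imwrite("pics/w1.png",p[:,:,::-1]); np.savez("w1.npz",p=p,d=d,position=w["position"],rotation=w["rotation"],K=w["K"])
print(s["time_s"],s["joint_pos"],s["position"])
for n,aa in (("blue",(100,125,120,60)),("green",(45,85,120,80)),("yellow",(22,34,120,80)),("red",(170,180,120,80))):
    for k,q in blobs(p,*aa,(0,0,640,400),60)[:2]: print(n,k,q,ray(w,*q,.05))
for z,a in ((.095,.44),(.095,-.16),(.095,-.76)): print(inverse_kinematics([*c,z],down(a)))
E
```

```text
handle [0.44370416 0.13691808 0.095     ] [0.58636225 0.195021   0.095     ] [0.5150332  0.16596954 0.095     ] 0.15403661906814697 0.38677320239769014
1.9833 [ 0.4707467   0.38563679 -0.24984487  1.6863094   0.10643611  1.08303488
 -0.94493876] [ 0.57497974 -0.21098691  0.24990576]
blue 6691 [319.4725751  172.78299208] [ 0.58300031 -0.20660687  0.05      ]
green 436 [485.96330275 188.41743119] [ 0.64753897 -0.38753927  0.05      ]
green 185 [ 20.36756757 111.85945946] [0.50781198 0.10952033 0.05      ]
yellow 84 [295.72619048 211.21428571] [ 0.52940453 -0.20081451  0.05      ]
[ 0.44534265  0.55631763 -0.22482061  1.81960429  0.16748548  0.78408072
 -0.99640848]
[ 0.37119229  0.54832204 -0.12385708  1.82432287  0.09221057  0.77449064
 -1.53145195]
[ 2.80816845e-01  5.43920909e-01 -1.41625220e-03  1.83008995e+00
  1.05545194e-03  7.67582512e-01 -2.05195084e+00]
```

View pics/w1.png

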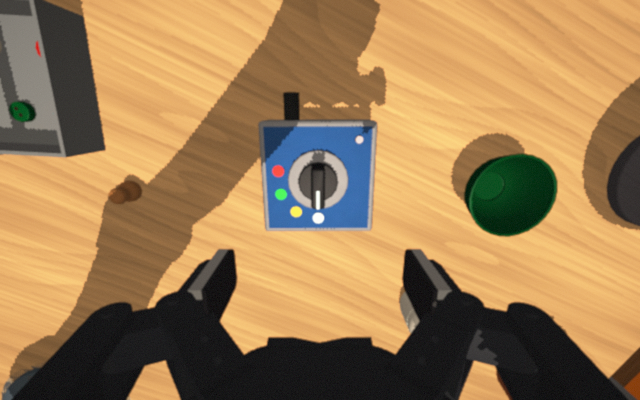

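The wrist view shows the box square on at (262..376,123..229), with the knob near (318,182). The white dot is at (318,217), the green dot at (281,195), and the bar is vertical in the image.

```bash
python3 - <<'E'
from h import *
w=dict(np.load("w1.npz"))
q=[ray(w,*x,.05)[:2] for x in ((262,123),(376,123),(372,229),(267,229))]
print(np.mean(q,0),[np.linalg.norm(q[i]-q[i-1]).round(4) for i in range(4)])
for i,j in ((3,0),(2,1)): e=q[j]-q[i]; print(np.arctan2(e[1],e[0]))
wd,gd=ray(w,318,217,.05)[:2],ray(w,281,195,.05)[:2]
for a in (.42,.44,.46):
    B=np.array([[np.cos(a),-np.sin(a)],[np.sin(a),np.cos(a)]])
    print(a,wd-B@[-.046,0],gd-B@[-.046*np.cos(1.2),.046*np.sin(1.2)])
print(ray(w,318,189,.094),ray(w,318,210,.094))
E
```

```text
[ 0.57641907 -0.20941178] [np.float64(0.1232), np.float64(0.1225), np.float64(0.1232), np.float64(0.1261)]
0.4274942358548208
0.4572028207749949
0.42 [ 0.57594564 -0.20889528] [ 0.57310917 -0.20972471]
0.44 [ 0.57556212 -0.20805905] [ 0.5737496  -0.20906424]
0.46 [ 0.57516196 -0.20723065] [ 0.5743767 -0.2083911]
[ 0.57598705 -0.20829065  0.094     ] [ 0.55602111 -0.21760367  0.094     ]
```

```bash
python3 - <<'E'
from rig import *; from h import *
c=[.5755,-.209]; a0=.445
command_gripper(.05,40)
movep([*c,.15],down(a0)); print(move_l([*c,.096],feed=.08,until_force=15))
command_gripper(0,40); s=sense(); print(s["finger_gap"],s["gripper_force"],s["wrist_force"])
for v in np.linspace(.15,1.2,8):
    movep([*c,.096],down(a0-v))
s=sense(); print(s["wrist_force"],s["ft_torque"],s["position"],s["finger_gap"])
command_gripper(.05); sleep(.2)
move_l([*c,.2],feed=.15); command_gripper(.085)
s=sense(); p,d=camera("wrist"); w=wristcp(camera_params("wrist"),s)
cv2.imwrite("pics/w2.png",p[:,:,::-1]); np.savez("w2.npz",p=p,d=d,**w); print(s["time_s"])
E
```

```text
False
0.013509457808239077 40.12536942958832 [-0.87913352  0.24931967  4.61530993]
[-0.93004294 -0.87883844  6.41226632] [-0.24169974  0.44830439 -0.03210824] [ 0.57551989 -0.21011266  0.09660337] 0.013224068805720754
8.1167
```

View pics/w2.png

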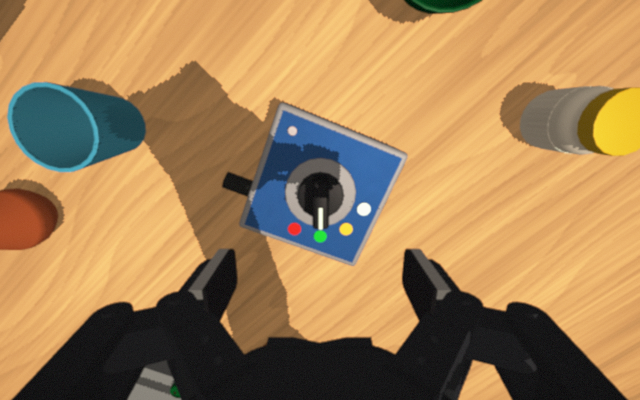

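The pointer at (320,215) points at the green dot at (320,236), so the knob has clicked in. Now I'll move over the tote, take a close look and check the IK for the tilt.

```bash
cat >> h.py <<'E'
def tilted(a,t):
    "gripper holding the bar (bar direction a = tote y), tote tilted t towards -x,-y"
    y=np.array([np.cos(a),np.sin(a),0]); x=np.array([np.sin(a),-np.cos(a),0])
    k=np.cross([0,0,1],-(x+y)/2**.5)
    return cv2.Rodrigues(k*t)[0]
E
python3 - <<'E'
from rig import *; from h import *
c=[.515,.166]; a=.387
for b in (a,a-np.pi,a+np.pi):
    print(b,inverse_kinematics([*c,.094],down(b)))
    for x,y,z in ((.515,.166,.3),(.6,.166,.3),(.65,.1,.3)): print("  tilt",inverse_kinematics([x,y,z],tilted(a,.52)@down(b)))
movep([*c,.27],down(a))
s=sense(); p,d=camera("wrist"); w=wristcp(camera_params("wrist"),s)
cv2.imwrite("pics/w3.png",p[:,:,::-1]); np.savez("w3.npz",p=p,d=d,**w); print(s["time_s"],s["position"],s["joint_pos"])
E
```

```text
0.387 [-0.19590878  0.46816948 -0.24676613  1.98807696  0.17095491  0.70485847
 -1.73157424]
  tilt [-0.31179588  0.10029879 -0.32137999  2.0282724   0.65298366  0.8420057
 -2.21206242]
  tilt [-0.39709715  0.21639859 -0.14159518  1.8838461   0.62454773  0.81508222
 -2.09854212]
  tilt [-0.31870973  0.25054168 -0.05581739  1.83754548  0.55793292  0.74332501
 -1.91116783]
-2.754592653589793 [ 0.43674836  0.79761153 -1.18185212  1.95464455  0.88134291  1.03188716
  0.79759464]
  tilt [ 0.42187222  0.24684121 -1.17164218  1.99812547  0.86655376  0.98411308
  0.76636634]
  tilt [ 0.38587538  0.4405877  -1.17053709  1.84559204  1.01863761  1.09581263
  0.76614988]
  tilt [ 0.50466626  0.49391389 -1.1721643   1.7952925   1.05308474  1.06372757
  0.89154653]
3.528592653589793 [ 0.43674836  0.79761153 -1.18185212  1.95464455  0.88134291  1.03188716
  0.79759464]
  tilt [ 0.42187222  0.24684121 -1.17164218  1.99812547  0.86655376  0.98411308
  0.76636634]
  tilt [ 0.38587538  0.4405877  -1.17053709  1.84559204  1.01863761  1.09581263
  0.76614988]
  tilt [ 0.50466626  0.49391389 -1.1721643   1.7952925   1.05308474  1.06372757
  0.89154653]
9.6 [0.51572174 0.16384246 0.26953665] [-0.16633554  0.25352973 -0.26443948  1.82404422  0.0756845   1.0745737
 -1.64645032]
```

View pics/w3.png

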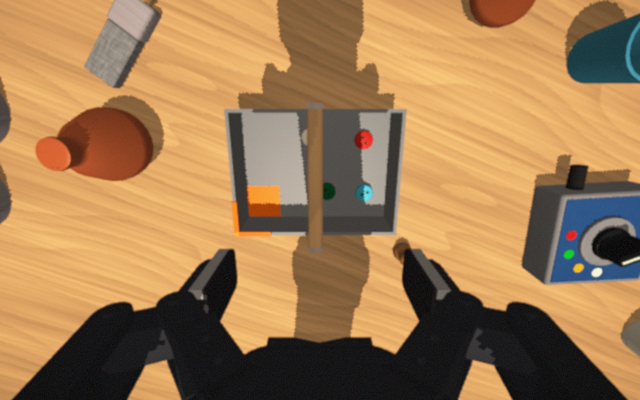

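The wrist view shows the bar handle from (315,103) to (315,250). The orange corner is bottom left, and the white button sits under the bar at (306,137).

```bash
python3 - <<'E'
from rig import *; from h import *
w=dict(np.load("w3.npz"))
b,t=ray(w,315.5,250,.095),ray(w,315.5,104,.095)
m=(b+t)/2; a=np.arctan2(*(t-b)[1::-1]); print(m,a,np.linalg.norm(t-b))
c=m[:2]
movep([*c,.16],down(a)); print(move_l([*c,.093],feed=.08,until_force=15))
command_gripper(0,110); s=sense(); print(s["finger_gap"],s["gripper_force"],s["position"])
f0=s["wrist_force"]
move_l([*c,.13],feed=.05); sleep(.2)
s=sense(); print(s["time_s"],s["wrist_force"]-f0,s["ft_torque"],s["position"],s["finger_gap"])
p,d=camera("scene"); cv2.imwrite("pics/s4.png",p[:,:,::-1][100:300,250:570].repeat(2,0).repeat(2,1))
np.save("a.npy",[*c,a])
E
```

```text
[0.51753659 0.1696622  0.095     ] 0.37972358746210383 0.15687463101090574
False
0.014050454706780669 107.60675311088562 [0.51760924 0.16959774 0.09340698]
12.9 [  2.38347279   0.82395395 -11.26983612] [0.0667961  0.01455019 0.02837649] [0.51731935 0.16958841 0.1296411 ] 0.01433930459089521
```

View pics/s4.png

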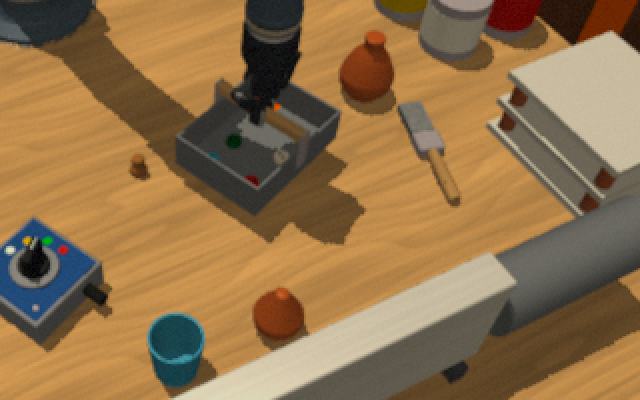

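The tote is lifted level with all four buttons inside. Next I'll raise it and tilt it gradually.

```bash
python3 - <<'E'
from rig import *; from h import *
x,y,a=np.load("a.npy")
move_l([x,y,.3],feed=.1)
P=np.array([.56,y,.3]); move_l(P,feed=.08)
for t in np.linspace(.05,.54,12):
    movep(P,tilted(a,t)@down(a))
sleep(2)
s=sense(); print(s["time_s"],s["position"],s["tcp_rot"][:,2],s["finger_gap"],s["gripper_force"])
p,d=camera("top"); cv2.imwrite("pics/t5.png",cv2.resize(p[120:300,170:350,::-1],(600,600),interpolation=cv2.INTER_CUBIC))
p,d=camera("scene"); cv2.imwrite("pics/s5.png",cv2.resize(p[60:240,280:500,::-1],(770,595)))
E
```

```text
20.4833 [0.55999788 0.16964993 0.30001713] [ 0.47242425 -0.20289104 -0.85770074] 0.01418227242494149 107.87007451057434
```

View pics/t5.png

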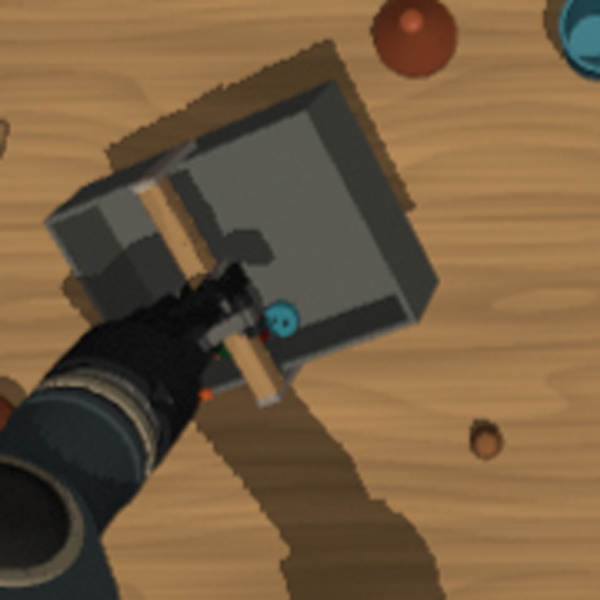

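View pics/s5.png

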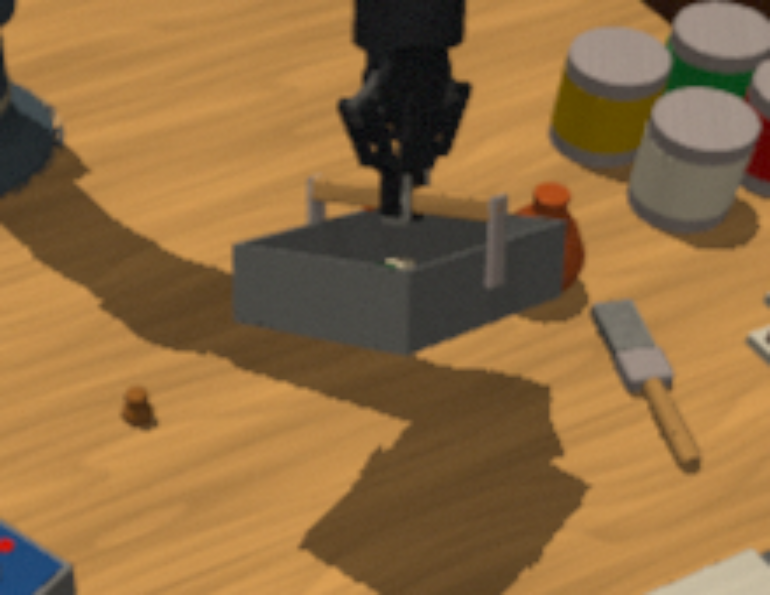

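From above, the tote is tilted, with blue at (282,319) by the −y wall and red and green behind the bar towards the corner. White shows near the corner in the scene view. I'll measure the buttons in the tote frame with the wrist camera.

```bash
cat >> h.py <<'E'
def toteray(w,s,u,v,h=.010):
    "pixel -> tote frame point at height h above inner floor; TCP is 93.4 mm above the underside, on the bar"
    R=s["tcp_rot"]; A=np.column_stack([R[:,1],R[:,0],-R[:,2]])
    o=s["position"]-A[:,2]*.0934
    d=A.T@(w["rotation"]@np.linalg.inv(w["K"])@np.array([u,v,1.])); p=A.T@(w["position"]-o)
    return (p+d*(.004+h-p[2])/d[2])*1000
E
cat > look.py <<'E'
from rig import *; from h import *
import sys
s=sense(); p,d=camera("wrist"); w=wristcp(camera_params("wrist"),s)
cv2.imwrite(f"pics/{sys.argv[1]}.png",p[:,:,::-1])
for n,aa in (("orange",(5,14,180,120)),("blue",(92,102,100,60)),("green",(50,85,100,25)),("red",(172,180,130,60)),("red0",(0,3,170,60))):
    for k,q in blobs(p,*aa,(200,80,430,270),15)[:2]: print(n,k,q.round(),toteray(w,s,*q).round())
q,d=camera("top"); t=camera_params("top")
for k,c in blobs(q,92,102,100,60,(200,150,320,260),5)[:2]: print("top blue",k,c,toteray(t,s,*c).round())
E
python3 look.py w6
```

```text
orange 1190 [226. 257.] [-72. -32.  14.]
top blue 84 [254.17857143 215.25      ] [ -9. -59.  14.]
```

View pics/w6.png

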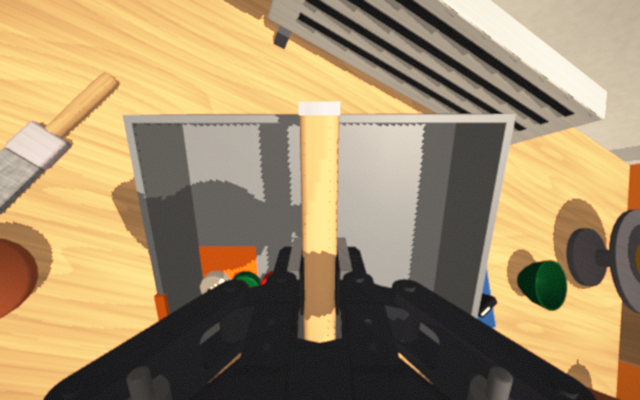

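All four buttons lie in a row against the −y wall, with white, green, red and blue running out from the corner; white is at (213,283), green at (247,281) and red at (268,279). Blue measures about 88 mm from the corner, and touching discs would give 85 mm, so the margin is thin. A short rock towards −x should break the row into a cluster.

```bash
cat >> h.py <<'E'
def tiltdir(a,t,phi):
    "tilt t, lowest towards (-cos phi, -sin phi) in the tote frame"
    y=np.array([np.cos(a),np.sin(a),0]); x=np.array([np.sin(a),-np.cos(a),0])
    return cv2.Rodrigues(np.cross([0,0,1],-(x*np.cos(phi)+y*np.sin(phi)))*t)[0]
E
cat > rock.py <<'E'
from rig import *; from h import *
import sys
a=np.load("a.npy")[2]; P=sense()["position"]; r=np.deg2rad
phi,t,hold=map(float,sys.argv[1:4])
for f in np.linspace(45,phi,4)[1:]: movep(P,tiltdir(a,.54+(t-.54)*(45-f)/(45-phi),r(f))@down(a))
sleep(hold)
for f in np.linspace(phi,45,4)[1:]: movep(P,tiltdir(a,t+(.54-t)*(f-phi)/(45-phi),r(f))@down(a))
sleep(1.2); print(sense()["time_s"],sense()["finger_gap"])
E
python3 rock.py -12 .5 0.1 && python3 look.py w7
```

```text
23.7667 0.014248763715004872
orange 306 [245. 254.] [-58. -29.  14.]
orange 213 [207. 261.] [-88. -35.  14.]
green 611 [212. 238.] [-82. -16.  14.]
red0 510 [228. 260.] [-71. -34.  14.]
top blue 8 [236.5 225.5] [-63. -68.  14.]
```

The buttons are now clustered: green is about 57 mm from the corner, red about 45 mm and blue about 40 mm. I'll check white, and check that nothing is moving.

```bash
python3 - <<'E'
from rig import *; from h import *
for i in range(2):
    s=sense(); p,d=camera("wrist"); w=wristcp(camera_params("wrist"),s)
    for n,a in (("green",(50,85,100,25)),("red",(0,3,170,60))):
        for k,q in blobs(p,*a,(150,120,330,300),40)[:1]: print(n,k,toteray(w,s,*q).round(1))
    if i==0:
        hsv=cv2.cvtColor(p,cv2.COLOR_RGB2HSV); m=np.zeros((400,640),np.uint8)
        m[262:300,185:262]=cv2.inRange(hsv,(0,0,120),(179,90,255))[262:300,185:262]
        n,_,st,c=cv2.connectedComponentsWithStats(m)
        for j in range(1,n):
            if st[j,4]>10: print("white?",st[j],c[j].round(),toteray(w,s,*c[j]).round(), p[int(c[j][1]),int(c[j][0])])
        sleep(.5)
print(s["time_s"],np.abs(s["qd"]).max(),s["gripper_force"])
E
```

```text
green 708 [-83.4 -15.8  14. ]
red 648 [-71.7 -36.6  14. ]
white? [251 262  11  22  87] [259. 271.] [-48. -44.  14.] [179 173 165]
white? [200 272  28  22 314] [211. 282.] [-87. -54.  14.] [192 171 144]
green 709 [-83.4 -15.8  14. ]
red 652 [-71.7 -36.6  14. ]
24.4167 0.004916553992343958 107.89180755615234
```

```bash
python3 -c "
from rig import *
print(finish_job())"
```

```text
the job is handed in; nothing more can be done
None
```

I handed the job in with the selector clicked in at green and the tote held in the air, tilted about 31° and still, with all four buttons clustered in the orange corner; `finish_job()` returned no verdict.

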